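# Release the vacuum hold-down and lift the glass carrier board

## Task

Release the vacuum hold-down: turn the regulator's black knob clockwise until its white pointer is at the green mark, then slide the steel lock with the red post fully home over the knob. Only after that take the plywood carrier board by its black bridge handle, lift it straight up to about 12 cm above the hold-down plate and finish while still holding it there in the gripper, level and still, with both pieces of coloured glass still lying on it. Leave the flask, jar, tape and brush where they are.

Things in the scene. Friction and masses are not known exactly. Their poses are not given: they have to be found in the camera images.
- regulator: Vacuum regulator, fixed to the bench: grey plate 90 (x) by 210 (y) by 20 mm high; origin under the plate's centre. The knob's upright axis is at y = +55 mm. A white dial (80 mm across, top 23 mm up) surrounds the knob; the green mark is on the dial at the plate's +y side of the knob. The lock stands on the -y half and slides to +y. Yaw varies.
- knob_grip (a point): Point on the knob's axis at grip height, 55 mm above the bench. The knob is a black bar 42 mm long, 14 mm thick, standing from 30 to 64 mm above the bench on a round skirt 44 mm across (top 32 mm up). The bar lies along this frame's x; the white pointer line is on its -x half and end.
- knob (a joint): Knob angle, rad, growing clockwise seen from above, range 0 to 2.6; stays where left (friction 0.04 N m). At 0 the pointer points to the regulator's -x; at 1.57 it points to +y, at the green mark. Starts between 0.2 and 1.0.
- lock_post (a point): Centre of the upper part of the lock's red post, 94.5 mm above the bench; axes as the regulator's. The post is 16 by 16 mm, standing from 72.5 to 106.5 mm above the bench, on a steel carriage 34 mm wide (x) and 28 mm long (y). From the carriage's +y face a roofed fork 34 mm wide, 46 mm long, top 72.5 mm above the bench, reaches 60 mm ahead of the post towards the knob.
- lock (a joint): Lock travel, m, along the regulator's +y: near 0 (starts 0 to 0.010) is open, 0.085 is fully home, its fork straddling the knob's bar. About 2 N of friction; stays where left.
- jig: Vacuum hold-down plate, fixed to the bench: aluminium block 250 (x) by 200 (y) by 30 mm high; origin under its centre. Yaw varies. The vacuum itself is not felt: the board lifts freely.
- board: Plywood carrier board 220 (x) by 170 (y) by 10 mm, lying loose on the hold-down plate; origin at the centre of its underside, 30 mm above the bench at the start; z up. 0.35 to 0.7 kg, balanced under the middle of the handle.
- board_handle (a point): Centre of the board's bridge handle bar, 80 mm above the board's underside (110 mm above the bench at the start); axes as the board's. Black bar 110 mm long (along x), 16 mm thick (y), 22 mm tall; two steel posts 12 mm square carry it at x = +-48 mm.
- glass_blue: Loose five-sided piece of blue glass, 48 mm across, 6 mm thick, lying on the board's +y half; origin at the centre of its underside. 30 g.
- glass_amber: Loose piece of amber glass 55 by 34 by 6 mm, lying on the board's -y half; origin at the centre of its underside. 30 g.
- flask: Steel drinking flask, 68 mm across, 200 mm tall, standing; origin under its centre. Not to be disturbed.
- jar: Small amber jar with a white cap and a pale paper label, 60 mm across, 70 mm tall, standing; origin under its centre. Not to be disturbed.
- tape: Roll of copper tape lying flat, 90 mm across, 22 mm high; origin under its centre. Not to be disturbed.
- brush: Flat brush lying on the bench; origin under its middle. Not to be disturbed.
Things that resemble listed ones, but are neither listed nor needed, are in the scene too. Of the things shaped like the regulator, the grey one is meant.

How it is judged:
By the outcome, as a careful person would: the job done as asked, in the order asked, and still so for the second after the job is handed in, while the arm keeps its last pose, push and grip.
It also fails if it takes over 72 s, if anything falls off the work surface, if the arm or the gripper's body presses on something with over 40 N, if the wrist force passes 120 N, or if a joint passes its speed limit or range.

## Robot

A 6-joint arm with a two-finger parallel gripper is mounted at the origin on the work surface. World frame = base frame: x ahead of the robot, y to its left, z up, the work surface at z = 0. Lengths are in m, angles in rad, forces in N, time in s.
With the tool pointing down it reaches from about 0.25 to 0.725 m from the base axis. Payload 4 kg.
Tool frame: the origin (TCP) lies at the very end of the fingers, on their centre line; the grasp point (between the pads) lies 19 mm behind it; z points along the fingers, y is the line along which they close (so a half turn about z gives the same grasp; the last joint's range is limited). The gripper opens to 85 mm and grips with 20 to 120 N. Pads are 22 mm wide; open, the fingers measure 114 mm over their backs; the gripper's body (76 mm by 85 mm) begins 54 mm behind the grasp point. The pads swing forward as they close: fully open they stand 13 mm farther back than shut.
Start: joints at [-1.157, 0.241, 0.005, 1.335, 0, 1.571], TCP at [0.201, -0.458, 0.231] pointing down, gripper open.
Joint ranges: [-2.72, 2.72], [-1.05, 1.87], [-1.09, 1.28], [-1.99, 2.15], [-1.42, 1.44], [-3.14, 3.14]. Speed limits (rad/s): [2.79, 2.79, 3.14, 3.14, 3.14, 3.14].

## Interface

Orientations are given as a unit quaternion [x, y, z, w].
In Python, from workcell import bot, vision, workorder gives the robot as it stands.
- The arm moves only by the shell command python3 -m creep 'ROWS' [OPENING]. ROWS is JSON, a list of rows, each a list of 2 entries, a list of its own where there are three numbers: the shift along the tool's x, y, z in mm, then the turn, a rotation vector about the tool's x, y, z in rad. In form: [[[dx, dy, dz], [wx, wy, wz]], ...]. A call has 1 to 12 rows; each row shifts and turns the commanded pose from where the row before left it, along the tool's axes as they then stand; what a row does not reach is not made up. A row lasts 1/8 s, in which the tool goes at most 62.5 mm and 10.7 degrees, less where a joint would pass 70% of its speed; a pose out of reach is approached as far as the arm can. A call is refused whole if a number of a shift passes 62.5 or a number of a turn 0.188, either way. A call with a gripper value outside its range is refused whole. OPENING is the finger opening in mm, from 0 to 85.4, set as the call begins (- or left out, the last holds). The fingers move at their own pace and stop on an object; the grip force is fixed at half the most. Time passes only in rows, so rows that do not move let the fingers close. It gives the time, the measured TCP pose, the force, the opening and the grip force at its end, in the units of the state.
- bot.get_obs(): the state, without advancing time (a new reading comes with each control period).
- vision.camera(name): name is "scene" or "top"; returns a dict with "image" (384x512x3 uint8, blue, green, red), "z_map" (384x512 float32, m along the optical axis (not along the pixel's ray), 0 where there is no reading), "K" (3x3 intrinsics, pixels), "rvec" (rotation vector, rad) and "tvec" (3), from world to camera coordinates, as OpenCV has them. Camera axes: x right, y down, z forward; pixel columns grow to the right and rows downward; lengths in m; the calibration is good to about 2 mm. A picture is of the moment at which its call begins.
- workorder.job_done(): hands the job in; it is judged then, once.
Trained networks look in a picture, given as the dict that the camera call returned (one of the last four; its "shot" number tells which), for a name from the list of things; names that differ only in an ending like _2 or _b are one class to them, and where a whole thing is asked for, a point or a joint stands for the part that bears it (a point fixed in the world has none). Each returns a list of dicts, best first, with "score" (0 to 1); they miss things now and then, are a little off and sometimes report something else, mostly with a low value. They report only what shows in the picture. A call takes as long as a camera call. They do not tell look-alikes from the thing itself.
- vision.spot_in(picture, query): "position" ([column, row] in pixels, amid what is visible of it).
- vision.place_of(picture, query): "position" ([column, row] in pixels: a listed point, or the origin of a listed thing).
The state is a dict: "clock": time; "joint_pos": joint angles; "joint_vel": joint speeds; "tau": joint torques, N m; "eef_pos": TCP position; "tool_rot": TCP orientation; "ft_force": force on the tool from outside, world axes, zero at the start; "ft_torque": the same for the moment, N m; "grip_width": finger opening in m; "grasp_force": force on a finger pad.
Only numpy, scipy, OpenCV 4.12 (cv2) and the standard library are available. Lean on these libraries where they do the work, as an engineer would, in place of code of your own. Each camera call takes 0.05 s, during which the arm holds its last target. There are 200 camera calls.

## Working session

There is one attempt and no reset: what is moved stays moved. The work goes in short steps, Python scripts to look and compute and a shell command to move; the robot and the scene stay as the last step left them, time stands still between calls to the robot, and variables do not carry over. Pictures are saved under pics/ and viewed, at most 10 in all, crops included, and the job is handed in when it is done.

```bash
mkdir -p pics; cat > h.py <<'E'
import numpy as np, cv2
from scipy.spatial.transform import Rotation as R
from workcell import bot, vision, workorder
def ray(p,uv,z):
    Rm=cv2.Rodrigues(np.array(p["rvec"],float))[0]; t=np.array(p["tvec"],float).ravel()
    d=Rm.T@np.linalg.inv(p["K"])@np.array([uv[0],uv[1],1.]); c=-Rm.T@t
    return c+d*(z-c[2])/d[2]
def cloud(p):
    Rm=cv2.Rodrigues(np.array(p["rvec"],float))[0]; t=np.array(p["tvec"],float).ravel()
    v,u=np.mgrid[:384,:512]; z=p["z_map"]
    c=np.stack([u,v,np.ones_like(u)],-1)@np.linalg.inv(p["K"]).T*z[...,None]
    return (c-t)@Rm
def proj(p,X):
    return cv2.projectPoints(np.array(X,float).reshape(-1,3),np.array(p["rvec"],float),np.array(p["tvec"],float),np.array(p["K"],float),None)[0].reshape(-1,2)
E
python3 - <<'E'
from h import *
np.set_printoptions(precision=4,suppress=True)
for n in("top","scene"):
    p=vision.camera(n); cv2.imwrite(f"pics/{n}0.png",p["image"]if n=="scene" else cv2.resize(p["image"],(800,600)))
    print(n, p["image"].shape)
    for q,z in(("regulator",0),("knob_grip",.055),("lock_post",.0945),("jig",0),("board",.03),("board_handle",.11),("glass_blue",.04),("glass_amber",.04),("flask",0),("jar",0),("tape",0),("brush",0)):
        for d in vision.place_of(p,q)[:3]:
            print(q,round(d["score"],2),np.round(d["position"],1),ray(p,d["position"],z)[:2])
o=bot.get_obs();print(o["eef_pos"],o["tool_rot"],R.from_quat(o["tool_rot"]).as_matrix(),o["clock"])
E
```

```text
top (384, 512, 3)
regulator 0.82 [106.1 264.5] [0.3505 0.4672]
regulator 0.73 [192.5 199.4] [0.5506 0.2054]
regulator 0.72 [202.1 269.3] [0.3361 0.1738]
knob_grip 0.71 [171.6 194.6] [0.5618 0.2596]
knob_grip 0.69 [179.8 278.7] [0.3146 0.2323]
knob_grip 0.62 [ 76.3 263.1] [0.3598 0.5357]
lock_post 0.71 [220.3 268.9] [0.3474 0.1106]
lock_post 0.66 [173.2 119.4] [0.7781 0.2503]
lock_post 0.63 [292.1 118.5] [ 0.7824 -0.0952]
board 0.86 [334.8 225.3] [ 0.4717 -0.2293]
board 0.7 [192.4 198.7] [0.5511 0.2015]
board_handle 0.67 [293.1 120. ] [ 0.7743 -0.0967]
board_handle 0.64 [338.9 229.3] [ 0.4609 -0.2263]
glass_blue 0.43 [316.9 211.4] [ 0.5134 -0.1739]
glass_amber 0.68 [351.7 228.8] [ 0.4614 -0.2783]
flask 0.88 [106.6 187. ] [0.5882 0.4707]
jar 0.59 [295.8 118.9] [ 0.8039 -0.1149]
tape 0.87 [239.6 123.7] [0.7879 0.061 ]
brush 0.66 [415.6 164.1] [ 0.6629 -0.4892]
scene (384, 512, 3)
regulator 0.87 [279.5 176.9] [0.5374 0.2046]
regulator 0.83 [344.5 185.4] [0.7867 0.3095]
regulator 0.57 [236.7 165. ] [0.3469 0.1656]
knob_grip 0.49 [285.3 109.6] [0.3584 0.564 ]
knob_grip 0.45 [353.9 169.7] [0.7954 0.3585]
knob_grip 0.44 [289.9 160.5] [0.55   0.2625]
lock_post 0.79 [341.  177.8] [0.7795 0.2462]
lock_post 0.53 [266.6 119.7] [0.3511 0.4003]
lock_post 0.47 [279.2 169.4] [0.5574 0.1554]
jig 0.25 [193.8 247.6] [ 0.4588 -0.2682]
board 0.59 [205.1 234. ] [ 0.4715 -0.2151]
board_handle 0.66 [199.2 222.2] [ 0.466  -0.2293]
glass_blue 0.46 [289.5 160.1] [0.5406 0.2786]
glass_blue 0.45 [226.4 230.7] [ 0.5311 -0.1678]
glass_amber 0.51 [191.7 247.1] [ 0.4719 -0.2891]
flask 0.74 [317.6 143.1] [0.5751 0.4902]
jar 0.87 [298.3 257.5] [ 0.7901 -0.1025]
tape 0.69 [315.1 226.3] [0.7787 0.0527]
brush 0.96 [198.4 333.1] [ 0.6626 -0.5013]
brush 0.6 [200.2 219.8] [ 0.4005 -0.1569]
[ 0.201  -0.4578  0.2313] [ 0.9787  0.2054 -0.      0.    ] [[ 0.9156  0.402   0.    ]
 [ 0.402  -0.9156 -0.    ]
 [-0.      0.     -1.    ]] 1.3
```

View pics/top0.png

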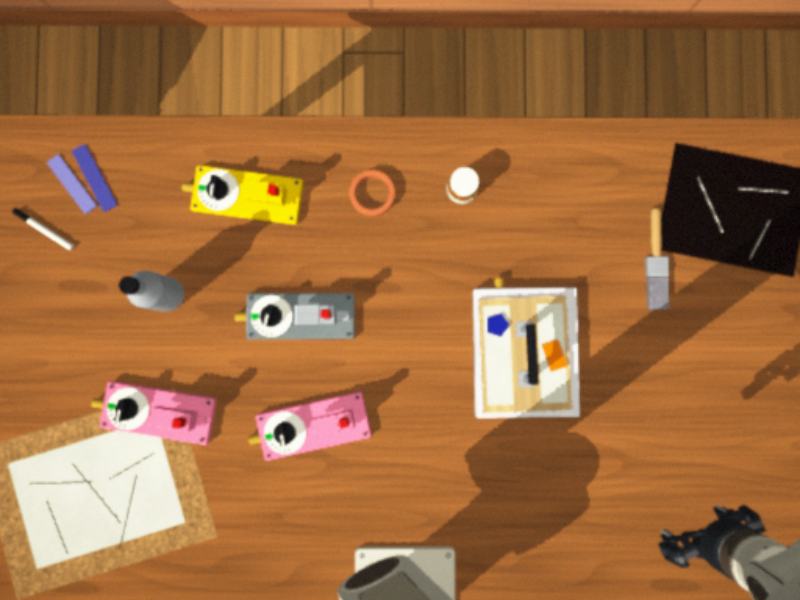

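View pics/scene0.png

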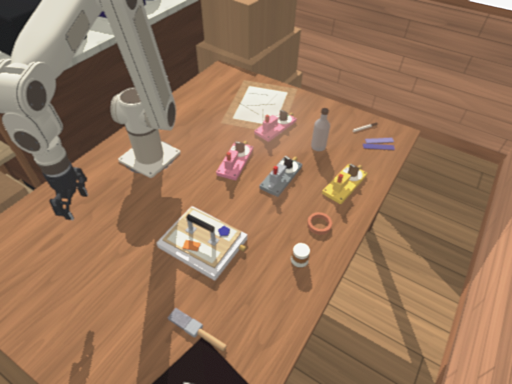

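The top view shows the grey regulator at about (300,315) of the 800x600 picture, with its knob at (270,316) and red post at (326,313). The board's handle is at (532,353), and the flask, jar, tape and brush stand clear. Next I'll measure these from depth and colour.

```bash
cat > m.py <<'E'
from h import *
np.set_printoptions(precision=4,suppress=True)
def fit(X,n):
    c,s,a=cv2.minAreaRect((X[:,:2]*1000).astype(np.float32)); print(n,len(X),"ctr",np.array(c),"size",np.array(s),"ang",round(a,1),"meanz",X[:,2].mean())
def run(tag):
  for n in("top","scene"):
    p=vision.camera(n); C=cloud(p); im=p["image"].astype(int); b,g,r=im[...,0],im[...,1],im[...,2]
    hsv=cv2.cvtColor(p["image"],cv2.COLOR_BGR2HSV)
    A=lambda x0,x1,y0,y1,z0,z1:(C[...,0]>x0)&(C[...,0]<x1)&(C[...,1]>y0)&(C[...,1]<y1)&(C[...,2]>z0)&(C[...,2]<z1)
    fit(C[A(.47,.62,.08,.32,.012,.027)],n+" plate")
    fit(C[A(.47,.62,.19,.32,.056,.075)],n+" bar")
    fit(C[A(.47,.62,.08,.21,.098,.115)],n+" post")
    fit(C[A(.47,.62,.08,.25,.067,.078)],n+" fork")
    fit(C[A(.35,.6,-.4,-.1,.115,.13)],n+" handle")
    fit(C[A(.3,.65,-.4,-.05,.022,.048)],n+" boardjig")
    m=(hsv[...,1]>120)&(hsv[...,0]>50)&(hsv[...,0]<80)&A(.47,.62,.2,.32,.0,.07)
    if m.any(): print("green",np.median(C[m],0))
    uv=proj(p,[[.55,.2,.05]])[0].astype(int); u,v=uv
    cr=p["image"][v-40:v+40,u-50:u+50]; cv2.imwrite(f"pics/{n}{tag}.png",cv2.resize(cr,(800,600) if 0 else (600,480),interpolation=cv2.INTER_CUBIC))
    print("crop org",u-50,v-40,"z-knob",C[v,u])
if __name__=="__main__":
    import sys; run(sys.argv[1])
E
python3 m.py A; python3 -c "
import cv2,numpy as np
cv2.imwrite('pics/A.png',np.hstack([cv2.resize(cv2.imread(f'pics/{n}A.png'),(400,320)) for n in('top','scene')]))"
```

```text
top plate 1529 ctr [540.499  210.1456] size [ 88.892  219.3658] ang 0.2 meanz 0.01931982027010281
top bar 140 ctr [540.8912 229.6463] size [78.4017 38.4138] ang 89.7 meanz 0.06593446765174513
top post 30 ctr [542.1776 146.2222] size [14.6516 12.158 ] ang 1.9 meanz 0.10402471466493166
top fork 251 ctr [540.8477 169.1975] size [32.6867 73.1338] ang 0.2 meanz 0.07101522776620271
top handle 211 ctr [ 467.7462 -230.6877] size [107.2988  16.6324] ang 2.1 meanz 0.11962065684681467
top boardjig 5072 ctr [ 479.7606 -236.6475] size [266.7656 200.3535] ang 0.5 meanz 0.03699540899164706
green [0.5413 0.2933 0.0228]
crop org 141 158 z-knob [0.551  0.1998 0.0705]
scene plate 498 ctr [542.9461 207.3762] size [ 92.7872 224.0552] ang 0.2 meanz 0.01991122359983803
scene bar 61 ctr [539.1194 231.9418] size [82.2824 44.5652] ang 85.5 meanz 0.06608453618680812
scene post 18 ctr [543.6869 145.5423] size [13.4973 14.6023] ang 2.8 meanz 0.10550352023900719
scene fork 83 ctr [541.6639 189.2371] size [ 33.5803 118.0732] ang 0.9 meanz 0.07209402201895491
scene handle 136 ctr [ 469.4102 -231.9672] size [108.0558  16.1324] ang 1.9 meanz 0.11995421477988938
scene boardjig 3075 ctr [ 480.7279 -236.4162] size [270.5599 202.352 ] ang 0.9 meanz 0.037172434673228595
crop org 232 130 z-knob [0.5572 0.1813 0.07  ]
```

View pics/A.png

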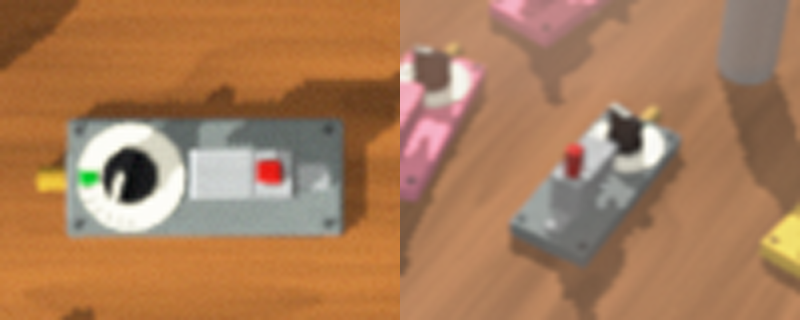

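The left crop shows the knob at (131,176) with its white pointer running down and left to about (117,195). The green mark is at (88,178), the fork at 190–250 and the post at (269,172). Next I'll work out the bar's angle and the knob axis.

```bash
cat > k.py <<'E'
from h import *
np.set_printoptions(precision=4,suppress=True)
for n in("top","scene"):
    p=vision.camera(n); C=cloud(p); hsv=cv2.cvtColor(p["image"],cv2.COLOR_BGR2HSV)
    k=(abs(C[...,0]-.541)<.05)&(abs(C[...,1]-.262)<.045)
    # dial: bright, low saturation at dial height, ellipse hull centre
    d=k&(C[...,2]>.018)&(C[...,2]<.027)&(hsv[...,1]<60)&(hsv[...,2]>150)
    print(n,"dial",d.sum(),np.array(cv2.minEnclosingCircle((C[d][:,:2]*1000).astype(np.float32))[0]))
    t=k&(C[...,2]>.058)&(C[...,2]<.07)&(abs(C[...,1]-.262)<.03)
    X=C[t]; r=cv2.minAreaRect((X[:,:2]*1000).astype(np.float32)); w,V=np.linalg.eigh(np.cov(X[:,:2].T)); a=V[:,1]*-np.sign(V[0,1])
    print("bar",t.sum(),r,"z",X[:,2].mean(),"mean",X.mean(0),"theta",np.arctan2(a[1],-a[0]))
    # pointer: bright pixels re-projected on bar top
    v,u=np.where(cv2.dilate(t.astype(np.uint8),np.ones((3,3)))>0); s=hsv[v,u,2]>130
    P=np.array([ray(p,(x,y),.064) for x,y in zip(u[s],v[s])])
    if len(P): print("pointer",len(P),P.mean(0),P.min(0),P.max(0))
o=bot.get_obs(); Rm=R.from_quat(o["tool_rot"]).as_matrix()
print(o["clock"],o["eef_pos"],"yaw",np.arctan2(Rm[1,0],Rm[0,0]),o["joint_pos"],o["grip_width"],o["ft_force"])
E
python3 k.py
```

```text
top dial 435 [535.6109 262.8395]
bar 61 ((540.7130126953125, 258.6604309082031), (13.239458084106445, 40.03274917602539), 75.44734191894531) z 0.06199610193548588 mean [0.5404 0.2588 0.062 ] theta 0.2641881937498467
pointer 36 [0.535  0.2623 0.064 ] [0.5188 0.2449 0.064 ] [0.563  0.2709 0.064 ]
scene dial 97 [541.1603 264.2726]
bar 31 ((543.7011108398438, 259.1541442871094), (16.97905731201172, 44.78732681274414), 72.1697006225586) z 0.06300927084287665 mean [0.5415 0.2575 0.063 ] theta 0.27624813782178337
pointer 34 [0.5379 0.2629 0.064 ] [0.5135 0.2399 0.064 ] [0.5714 0.2764 0.064 ]
1.5 [ 0.201  -0.4578  0.2313] yaw 0.41373882863795636 [-1.157   0.2407  0.005   1.3352 -0.      1.5708] 0.0853711433690983 [-0.0007  0.2571  0.1042]
```

```bash
python3 -m creep '[[[0,0,0],[0,0,-0.182]],[[0,0,0],[0,0,-0.182]],[[0,0,0],[0,0,-0.182]],[[0,0,0],[0,0,-0.182]],[[0,0,0],[0,0,-0.182]],[[0,0,0],[0,0,-0.182]],[[0,0,0],[0,0,-0.182]]]' 50
python3 -m creep '[[[0,0,0],[0,0,-0.17]],[[0,0,0],[0,0,-0.17]],[[0,0,0],[0,0,-0.17]],[[0,0,0],[0,0,-0.17]],[[0,0,0],[0,0,-0.17]],[[0,0,0],[0,0,-0.17]],[[0,0,0],[0,0,-0.17]]]'
python3 -m creep '[[[-5,25,0],[0,0,0]],[[-9,48,0],[0,0,0]],[[-9,48,0],[0,0,0]],[[-9,48,0],[0,0,0]],[[-9,48,0],[0,0,0]],[[-9,48,0],[0,0,0]],[[-9,48,0],[0,0,0]],[[-9,48,0],[0,0,0]]]'
python3 -m creep '[[[-9,48,0],[0,0,0]],[[-9,48,0],[0,0,0]],[[-9,48,0],[0,0,0]],[[-9,48,0],[0,0,0]],[[-9,48,0],[0,0,0]],[[-9,48,0],[0,0,0]],[[-9,48,0],[0,0,0]],[[-9,48,0],[0,0,0]],[[-5,25,0],[0,0,0]],[[0,0,0],[0,0,0]],[[0,0,0],[0,0,0]]]'
cat > s.py <<'E'
from h import *
import sys
np.set_printoptions(precision=4,suppress=True)
o=bot.get_obs(); Rm=R.from_quat(o["tool_rot"]).as_matrix()
print(o["clock"],o["eef_pos"],"yaw",np.arctan2(Rm[1,0],Rm[0,0]),"tilt",Rm[2],o["joint_pos"],o["grip_width"],o["grasp_force"],o["ft_force"])
if len(sys.argv)>3: print("to go mm",Rm.T@(np.array(sys.argv[1:4],float)-o["eef_pos"])*1000)
E
python3 s.py .5415 .2595 .038
```

```text
clock: 2.38
eef_pos: [0.2011, -0.4578, 0.2313]
tool_rot: [0.662, 0.749, 0.0, 0.0]
ft_force: [0.2, -0.2, 0.3]
grip_width: 0.05
grasp_force: 0.0
clock: 3.25
eef_pos: [0.201, -0.4578, 0.2313]
tool_rot: [0.129, 0.992, 0.0, -0.0]
ft_force: [-0.2, -0.4, 0.2]
grip_width: 0.0502
grasp_force: 0.0
clock: 4.25
eef_pos: [0.3614, -0.1256, 0.2316]
tool_rot: [0.132, 0.991, -0.0, 0.001]
ft_force: [1.1, 0.2, -0.5]
grip_width: 0.0497
grasp_force: 0.0
clock: 5.62
eef_pos: [0.5413, 0.2471, 0.2311]
tool_rot: [0.132, 0.991, -0.0, -0.0]
ft_force: [-0.2, -0.5, 0.9]
grip_width: 0.0501
grasp_force: 0.0
5.625 [0.5413 0.2471 0.2311] yaw 2.8775782273938812 tilt [ 0.0007 -0.001  -1.    ] [ 0.4283  0.4342  0.2799  1.4176 -0.0003  0.6924] 0.050089229299312796 0.0 [-0.1767 -0.4532  0.9025]
to go mm [  2.9603  12.2174 193.0529]
```

```bash
python3 -m creep '[[[3,12,20],[0,0,0]],[[0,0,35],[0,0,0]],[[0,0,35],[0,0,0]],[[0,0,35],[0,0,0]],[[0,0,30],[0,0,0]],[[0,0,20],[0,0,0]],[[0,0,12],[0,0,0]],[[0,0,6],[0,0,0]],[[0,0,0],[0,0,0]]]' 40
python3 -m creep '[[[0,0,0],[0,0,0]],[[0,0,0],[0,0,0]],[[0,0,0],[0,0,0]],[[0,0,0],[0,0,0]],[[0,0,0],[0,0,0]],[[0,0,0],[0,0,0]]]' 0; python3 s.py .5415 .2595 .038
```

```text
clock: 6.75
eef_pos: [0.5422, 0.2599, 0.0387]
tool_rot: [0.132, 0.991, 0.0, 0.0]
ft_force: [0.2, -0.1, -0.1]
grip_width: 0.0402
grasp_force: 0.0
clock: 7.5
eef_pos: [0.5428, 0.2609, 0.0395]
tool_rot: [0.131, 0.991, 0.001, 0.001]
ft_force: [-0.2, 1.8, 4.9]
grip_width: 0.0132
grasp_force: 61.6
7.5 [0.5428 0.2609 0.0395] yaw 2.8781487466917994 tilt [-0.0015  0.0019 -1.    ] [ 0.4477  0.5798 -0.0039  0.9847  0.0005  0.7112] 0.013201863838933788 61.648313999176025 [-0.1976  1.75    4.9166]
to go mm [ 0.8986 -1.6538  1.4685]
```

```bash
python3 -m creep '[[[0,0,0],[0,0,0.13]],[[0,0,0],[0,0,0.13]],[[0,0,0],[0,0,0.13]],[[0,0,0],[0,0,0.13]],[[0,0,0],[0,0,0.13]],[[0,0,0],[0,0,0.13]],[[0,0,0],[0,0,0.13]],[[0,0,0],[0,0,0.13]],[[0,0,0],[0,0,0.13]],[[0,0,0],[0,0,0.13]],[[0,0,0],[0,0,0]],[[0,0,0],[0,0,0]]]'; python3 s.py
python3 -m creep '[[[0,0,0],[0,0,0]],[[0,0,0],[0,0,0]],[[0,0,-20],[0,0,0]],[[0,0,-30],[0,0,0]],[[0,0,-30],[0,0,0]],[[0,0,-20],[0,0,0]],[[0,0,0],[0,0,0]]]' 40; python3 s.py
```

```text
clock: 9.0
eef_pos: [0.544, 0.2618, 0.0395]
tool_rot: [0.704, 0.711, 0.003, 0.0]
ft_force: [2.3, 5.2, 3.2]
grip_width: 0.013
grasp_force: 61.3
9.0 [0.544  0.2618 0.0395] yaw 1.5805873746556274 tilt [ 0.0034  0.0042 -1.    ] [ 0.448   0.5804 -0.0027  0.9825  0.0013  2.009 ] 0.012960688373490485 61.29462718963623 [2.347  5.1784 3.216 ]
clock: 9.88
eef_pos: [0.5427, 0.2602, 0.1396]
tool_rot: [0.705, 0.71, 0.001, 0.001]
ft_force: [0.6, 0.6, -0.1]
grip_width: 0.0399
grasp_force: 0.0
9.875 [0.5427 0.2602 0.1396] yaw 1.5780656775334685 tilt [ 0.0007  0.0023 -1.    ] [ 0.4471  0.4899  0.1271  1.2055 -0.0003  2.0107] 0.039941524549914724 0.0 [ 0.6302  0.5776 -0.1317]
```

```bash
python3 -m creep '[[[-20,0,0],[0,0,0]],[[-35,0,0],[0,0,0]],[[-35,0,0],[0,0,0]],[[-24,0,0],[0,0,0]],[[0,0,0],[0,0,0]],[[0,0,0],[0,0,0]]]' 45; python3 s.py .5425 .146 .08
python3 - <<'E'
from h import *
np.set_printoptions(precision=4,suppress=True)
a=[]
for n in("top","scene"):
    p=vision.camera(n); C=cloud(p); hsv=cv2.cvtColor(p["image"],cv2.COLOR_BGR2HSV)
    k=(abs(C[...,0]-.542)<.03)&(abs(C[...,1]-.261)<.03)&(C[...,2]>.058)&(C[...,2]<.07); X=C[k]
    print(n,k.sum(),cv2.minAreaRect((X[:,:2]*1000).astype(np.float32)),X.mean(0))
    u,v=proj(p,[[.542,.23,.05]])[0].astype(int); a.append(cv2.resize(p["image"][v-25:v+25,u-25:u+25],(400,400),interpolation=cv2.INTER_CUBIC)); print(u-25,v-25)
cv2.imwrite("pics/B.png",np.hstack(a))
E
```

```text
clock: 10.62
eef_pos: [0.5422, 0.1456, 0.1374]
tool_rot: [0.705, 0.709, -0.001, -0.001]
ft_force: [-0.3, -0.2, 0.1]
grip_width: 0.045
grasp_force: 0.0
10.625 [0.5422 0.1456 0.1374] yaw 1.5772095941012994 tilt [-0.0002 -0.0018 -1.    ] [0.2622 0.418  0.0063 1.161  0.0002 1.8266] 0.04495119273003943 0.0 [-0.3062 -0.244   0.1116]
to go mm [ 0.4097  0.4149 57.3496]
top 0 ((0.0, 0.0), (0.0, 0.0), 0.0) [nan nan nan]
156 176
scene 24 ((542.7086791992188, 259.4298095703125), (14.0321626663208, 38.89408493041992), 5.845247745513916) [0.5421 0.2568 0.0633]
259 140<stdin>:7: RuntimeWarning: Mean of empty slice.
  ret = um.true_divide(
```

View pics/B.png

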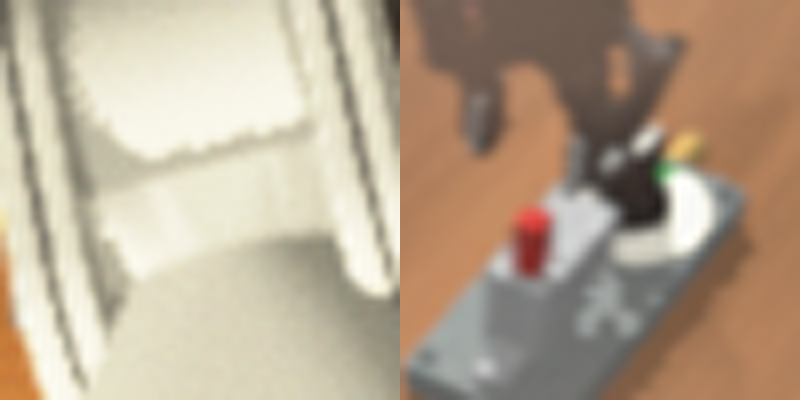

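The scene crop shows the fingers straddling above the red post at (533,215). The knob's bar lies along the plate with its white pointer at (650,135), towards the green mark at (665,168). I'll grip the post and slide the lock.

```bash
python3 -m creep '[[[0,0,20],[0,0,0]],[[0,0,20],[0,0,0]],[[0,0,12],[0,0,0]],[[0,0,4],[0,0,0]],[[0,0,0],[0,0,0]]]' 45
python3 -m creep '[[[0,0,0],[0,0,0]],[[0,0,0],[0,0,0]],[[0,0,0],[0,0,0]],[[0,0,0],[0,0,0]],[[0,0,0],[0,0,0]]]' 0; python3 s.py
python3 -m creep '[[[5,0,0],[0,0,0]],[[10,0,0],[0,0,0]],[[10,0,0],[0,0,0]],[[10,0,0],[0,0,0]],[[10,0,0],[0,0,0]],[[10,0,0],[0,0,0]],[[10,0,0],[0,0,0]],[[5,0,0],[0,0,0]],[[0,0,0],[0,0,0]]]'; python3 s.py
```

```text
clock: 11.35
eef_pos: [0.5429, 0.1464, 0.0824]
tool_rot: [0.704, 0.71, 0.0, 0.0]
ft_force: [-0.1, -0.5, 0.0]
grip_width: 0.0449
grasp_force: 0.0
clock: 11.98
eef_pos: [0.5446, 0.1463, 0.0834]
tool_rot: [0.705, 0.709, 0.002, 0.001]
ft_force: [5.2, 0.1, 3.5]
grip_width: 0.0147
grasp_force: 60.6
11.975 [0.5446 0.1463 0.0834] yaw 1.5775437618620711 tilt [ 0.0005  0.0038 -1.    ] [ 0.2627  0.4663 -0.0699  1.0309 -0.0004  1.8268] 0.014734248909714295 60.62784790992737 [5.1869 0.1023 3.5269]
clock: 13.1
eef_pos: [0.5442, 0.2166, 0.0834]
tool_rot: [0.705, 0.71, 0.002, 0.001]
ft_force: [6.9, -0.2, 3.3]
grip_width: 0.0145
grasp_force: 60.7
13.1 [0.5442 0.2166 0.0834] yaw 1.5776757803925379 tilt [ 0.0006  0.004  -1.    ] [ 0.3793  0.5049 -0.0053  1.0567 -0.0009  1.9432] 0.014538355879904914 60.66263258457184 [ 6.8734 -0.2243  3.3034]
```

```bash
python3 -m creep '[[[2,0,0],[0,0,0]],[[2,0,0],[0,0,0]],[[0,0,0],[0,0,0]]]';python3 -m creep '[[[2,0,0],[0,0,0]],[[2,0,0],[0,0,0]],[[0,0,0],[0,0,0]]]'; python3 -m creep '[[[2,0,0],[0,0,0]],[[1,0,0],[0,0,0]],[[0,0,0],[0,0,0]]]'; python3 s.py
```

```text
clock: 13.48
eef_pos: [0.5442, 0.2199, 0.0834]
tool_rot: [0.705, 0.709, 0.001, 0.002]
ft_force: [6.3, -1.5, 3.3]
grip_width: 0.0146
grasp_force: 60.7
clock: 13.85
eef_pos: [0.5441, 0.2223, 0.0834]
tool_rot: [0.705, 0.709, 0.0, 0.003]
ft_force: [5.9, -5.4, 4.6]
grip_width: 0.0148
grasp_force: 60.9
clock: 14.22
eef_pos: [0.5441, 0.2224, 0.0834]
tool_rot: [0.706, 0.708, -0.002, 0.004]
ft_force: [6.0, -12.1, 6.8]
grip_width: 0.0149
grasp_force: 61.1
14.225 [0.5441 0.2224 0.0834] yaw 1.574306560835928 tilt [-0.0086  0.0039 -1.    ] [ 0.3929  0.5113  0.0055  1.0646 -0.0094  1.9601] 0.014868665901737473 61.10415816307068 [  6.0187 -12.1395   6.7741]
```

```bash
python3 -m creep '[[[0,0,0],[0,0,0]],[[0,0,0],[0,0,0]],[[0,0,0],[0,0,0]],[[0,0,-10],[0,0,0]],[[0,0,-25],[0,0,0]],[[0,0,-35],[0,0,0]],[[0,0,-35],[0,0,0]],[[0,0,-15],[0,0,0]],[[0,0,0],[0,0,0]]]' 45
python3 -m creep '[[[0,0,0],[0,0,-0.178]],[[0,0,0],[0,0,-0.178]],[[0,0,0],[0,0,-0.178]],[[0,0,0],[0,0,-0.178]],[[0,0,0],[0,0,-0.178]],[[0,0,0],[0,0,-0.178]],[[0,0,0],[0,0,-0.178]],[[0,0,0],[0,0,-0.178]],[[0,0,0],[0,0,-0.178]],[[0,0,0],[0,0,0]]]'; python3 s.py .4685 -.2315 .19
```

```text
clock: 15.35
eef_pos: [0.5428, 0.2275, 0.2034]
tool_rot: [0.705, 0.71, 0.001, 0.0]
ft_force: [-1.3, 0.0, -1.2]
grip_width: 0.0447
grasp_force: 0.0
clock: 16.6
eef_pos: [0.5413, 0.2268, 0.2003]
tool_rot: [-0.018, 1.0, -0.001, -0.002]
ft_force: [-0.2, -0.7, 0.1]
grip_width: 0.0451
grasp_force: 0.0
16.6 [0.5413 0.2268 0.2003] yaw -3.1053847100799716 tilt [ 0.0035 -0.0012 -1.    ] [0.3967 0.4307 0.1945 1.3383 0.0001 0.3605] 0.045127171276800035 0.0 [-0.2279 -0.6907  0.1436]
to go mm [  89.2835 -455.3184   11.1422]
```

```bash
python3 -m creep '[[[4,-20,0],[0,0,0]],[[8,-40,0],[0,0,0]],[[8,-42,0],[0,0,0]],[[8,-42,0],[0,0,0]],[[8,-42,0],[0,0,0]],[[8,-42,0],[0,0,0]],[[8,-42,0],[0,0,0]],[[8,-42,0],[0,0,0]],[[8,-42,0],[0,0,0]],[[8,-42,0],[0,0,0]],[[8,-38,0],[0,0,0]],[[5,-21,0],[0,0,0]]]' 60
python3 -m creep '[[[0,0,0],[0,0,0]],[[0,0,0],[0,0,0]],[[0,0,0],[0,0,0]]]'; python3 s.py .4685 -.2315 .091
python3 - <<'E'
from h import *
np.set_printoptions(precision=4,suppress=True)
p=vision.camera("scene"); C=cloud(p)
def f(m,n):
    X=C[m]; print(n,m.sum(),cv2.minAreaRect((X[:,:2]*1000).astype(np.float32)) if m.any() else "",X[:,2].mean())
A=lambda x0,x1,y0,y1,z0,z1:(C[...,0]>x0)&(C[...,0]<x1)&(C[...,1]>y0)&(C[...,1]<y1)&(C[...,2]>z0)&(C[...,2]<z1)
f(A(.35,.6,-.4,-.1,.115,.13),"handle"); 
t=vision.camera("top"); C=cloud(t)
f(A(.5,.6,.18,.25,.098,.115),"post"); f(A(.5,.6,.15,.31,.067,.078),"fork"); f(A(.47,.62,.08,.32,.012,.024),"plate")
u,v=proj(t,[[.542,.23,.05]])[0].astype(int); c1=cv2.resize(t["image"][v-25:v+25,u-25:u+25],(400,400),interpolation=cv2.INTER_CUBIC)
u,v=proj(p,[[.468,-.23,.11]])[0].astype(int); c2=cv2.resize(p["image"][v-50:v+50,u-50:u+50],(400,400),interpolation=cv2.INTER_CUBIC)
cv2.imwrite("pics/C.png",np.hstack([c1,c2]))
E
```

```text
clock: 18.1
eef_pos: [0.4689, -0.2334, 0.2019]
tool_rot: [-0.017, 1.0, -0.0, -0.0]
ft_force: [-0.2, -0.3, -0.2]
grip_width: 0.0602
grasp_force: 0.0
clock: 18.48
eef_pos: [0.4706, -0.2302, 0.2023]
tool_rot: [-0.019, 1.0, 0.0, -0.0]
ft_force: [-0.7, 0.5, -0.5]
grip_width: 0.0598
grasp_force: 0.0
18.475 [ 0.4706 -0.2302  0.2023] yaw -3.102734393267509 tilt [ 0.0002  0.0003 -1.    ] [-0.455   0.302   0.0114  1.2804  0.0002 -0.4938] 0.059837122472422066 0.0 [-0.7412  0.4622 -0.4898]
to go mm [  2.1611  -1.2779 111.2817]
handle 139 ((469.20843505859375, -231.38134765625), (110.06892395019531, 18.742385864257812), 2.2396349906921387) 0.12000497109462531
post 34 ((541.8499145507812, 221.9460906982422), (14.4757719039917, 15.03207778930664), 1.1854654550552368) 0.10563577460348286
fork 248 ((540.6798095703125, 245.22836303710938), (32.59052658081055, 73.72422790527344), 0.21930865943431854) 0.07120068635682328
plate 1510 ((540.5571899414062, 210.2257080078125), (88.94967651367188, 219.48995971679688), 0.2610776722431183) 0.01886764326267156
```

View pics/C.png

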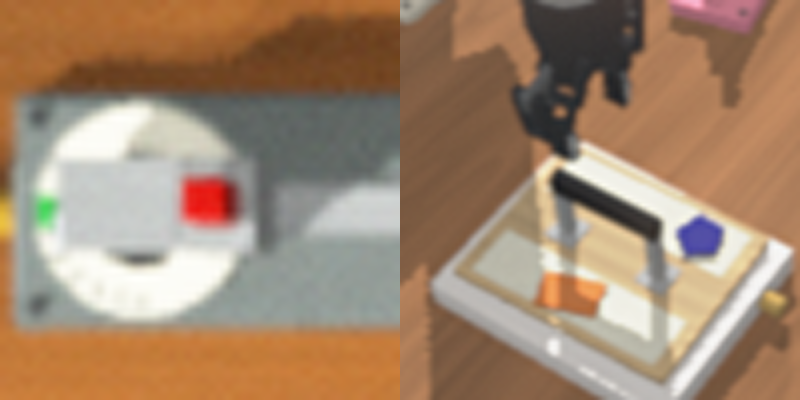

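The left crop shows the lock's roof over the knob up to the green mark at (45,210), with the post at (208,200), so the lock is home. The right crop shows the gripper above the handle at (605,205), with the blue glass at (700,237) and the amber at (570,295) lying on the board. I'll descend and grip the handle.

```bash
python3 -m creep '[[[2,-1,20],[0,0,0]],[[0,0,30],[0,0,0]],[[0,0,25],[0,0,0]],[[0,0,20],[0,0,0]],[[0,0,11],[0,0,0]],[[0,0,5],[0,0,0]],[[0,0,0],[0,0,0]]]' 60
python3 -m creep '[[[0,0,0],[0,0,0]],[[0,0,0],[0,0,0]],[[0,0,0],[0,0,0]],[[0,0,0],[0,0,0]],[[0,0,0],[0,0,0]],[[0,0,0],[0,0,0]]]' 0; python3 s.py
python3 -m creep '[[[0,0,-3],[0,0,0]],[[0,0,-5],[0,0,0]],[[0,0,-6],[0,0,0]],[[0,0,-6],[0,0,0]],[[0,0,-5],[0,0,0]],[[0,0,-3],[0,0,0]],[[0,0,-2],[0,0,0]],[[0,0,0],[0,0,0]],[[0,0,0],[0,0,0]]]'; python3 s.py
```

```text
clock: 19.45
eef_pos: [0.469, -0.232, 0.0916]
tool_rot: [-0.019, 1.0, -0.0, 0.0]
ft_force: [0.1, 0.2, -0.3]
grip_width: 0.0601
grasp_force: 0.0
clock: 20.2
eef_pos: [0.4692, -0.2317, 0.0921]
tool_rot: [-0.019, 1.0, 0.0, 0.001]
ft_force: [-0.3, 3.2, 6.0]
grip_width: 0.0153
grasp_force: 60.2
20.2 [ 0.4692 -0.2317  0.0921] yaw -3.103141869677381 tilt [-0.0014  0.0005 -1.    ] [-0.4593  0.3879 -0.1699  1.012   0.0011 -0.4977] 0.015274047387890996 60.21982491016388 [-0.2691  3.188   6.0218]
clock: 21.32
eef_pos: [0.4686, -0.232, 0.1211]
tool_rot: [-0.019, 1.0, 0.0, -0.0]
ft_force: [-0.4, 0.8, -6.2]
grip_width: 0.0148
grasp_force: 58.5
21.325 [ 0.4686 -0.232   0.1211] yaw -3.103357594914727 tilt [ 0.0004  0.0002 -1.    ] [-0.4596  0.3595 -0.1284  1.0832 -0.     -0.4978] 0.014839890648397767 58.53848934173584 [-0.3588  0.7795 -6.1667]
```

Held, with about 6 N of weight on the wrist. I'll lift the rest of the way to TCP z ≈ 0.212.

```bash
python3 -m creep '[[[0,0,-3],[0,0,0]],[[0,0,-7],[0,0,0]],[[0,0,-10],[0,0,0]],[[0,0,-12],[0,0,0]],[[0,0,-12],[0,0,0]],[[0,0,-12],[0,0,0]],[[0,0,-12],[0,0,0]],[[0,0,-10],[0,0,0]],[[0,0,-7],[0,0,0]],[[0,0,-4],[0,0,0]],[[0,0,-2],[0,0,0]],[[0,0,0],[0,0,0]]]'
python3 -m creep '[[[0,0,0],[0,0,0]],[[0,0,0],[0,0,0]],[[0,0,0],[0,0,0]],[[0,0,0],[0,0,0]]]'; python3 s.py
python3 - <<'E'
from h import *
p=vision.camera("scene"); C=cloud(p)
X=C[(C[...,0]>.34)&(C[...,0]<.6)&(C[...,1]>-.34)&(C[...,1]<-.12)&(C[...,2]>.145)&(C[...,2]<.178)]
A=np.c_[X[:,:2]-[.469,-.232],np.ones(len(X))]; print("board top plane",len(X),np.linalg.lstsq(A,X[:,2],rcond=None)[0])
t=vision.camera("top")
cv2.imwrite("pics/D.png",np.hstack([cv2.resize(q["image"][a:a+140,b:b+140],(400,400),interpolation=cv2.INTER_CUBIC) for q,a,b in((t,160,260),(p,130,140))]))
E
```

```text
clock: 22.82
eef_pos: [0.4687, -0.232, 0.2121]
tool_rot: [-0.019, 1.0, 0.0, -0.0]
ft_force: [0.3, 0.3, -7.0]
grip_width: 0.0149
grasp_force: 58.6
clock: 23.32
eef_pos: [0.4687, -0.232, 0.2122]
tool_rot: [-0.019, 1.0, 0.0, -0.0]
ft_force: [0.5, -0.7, -6.1]
grip_width: 0.0149
grasp_force: 58.6
23.325 [ 0.4687 -0.232   0.2122] yaw -3.103380223923514 tilt [ 0.0001  0.0001 -1.    ] [-0.4596  0.295   0.028   1.3039 -0.     -0.4978] 0.014881953641971616 58.6089026927948 [ 0.5451 -0.6731 -6.1407]
board top plane 2391 [-0.00484903  0.00615371  0.16063912]
```

View pics/D.png

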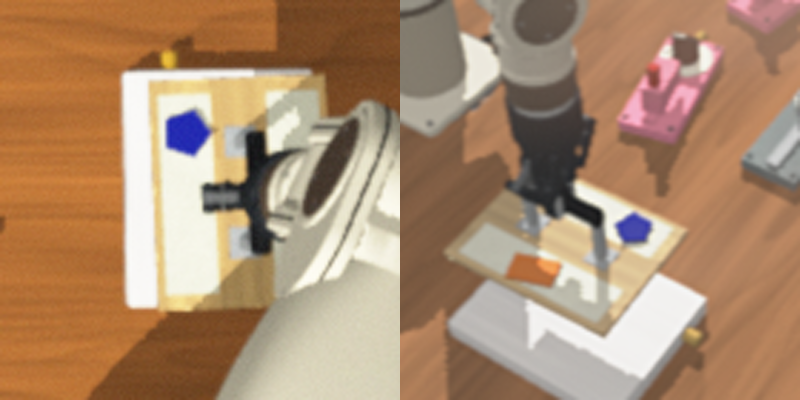

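The board is held level, with its top at z = 0.161 (underside 0.15, so 12 cm above the plate). The blue glass at (633,228) and the amber at (533,268) are still lying on it.

```bash
python3 -c "
from workcell import workorder
print(workorder.job_done())"
```

```text
the job is handed in; nothing more can be done
None
```

The job is handed in: the knob is at the green mark, the lock is home over it, and the board is held level and still about 12 cm above the plate with both glass pieces on it.

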